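# Snap the stopper onto the soy jar and keep it pressed

## Robot

A 7-joint arm with a two-finger parallel gripper is mounted at the origin on the work surface. World frame = base frame: x ahead of the robot, y to its left, z up, the work surface at z = 0. Lengths are in m, angles in rad, forces in N, time in s.
With the tool pointing down it reaches from about 0.425 to 0.925 m from the base axis. Payload 6.8 kg.
Tool frame: the origin (TCP) lies between the finger pads, 19 mm behind the fingertips; this is the grasp point; z points along the fingers, y is the line along which they close (so a half turn about z gives the same grasp; the last joint's range is limited). The gripper opens to 85 mm and grips with 20 to 120 N. Pads are 22 mm wide; open, the fingers measure 114 mm over their backs; the gripper's body (76 mm by 85 mm) begins 54 mm behind the grasp point. The pads swing forward as they close: fully open they stand 13 mm farther back than shut.
Start: joints at [-1.444, 0.477, 0.022, 1.555, -0.011, 1.109, -0.083], TCP at [0.157, 0.656, 0.25] pointing down, gripper open.
Joint ranges: [-2.96, 2.96], [-0.34, 2.1], [-1.41, 1.46], [0.24, 2.44], [-1.37, 4.51], [0.17, 1.92], [-2.96, 2.96]. Speed limits (rad/s): [2.39, 2.39, 3.14, 3.14, 3.14, 3.14, 3.14].

## Interface

Orientations are given as a unit quaternion [w, x, y, z].
In Python, from station import bot gives the robot as it stands. The module is installed in compiled form; this text tells all that it offers.
- The arm moves only by the tool drive_tool, never from a script. Its argument "commands" is a list of rows, each an object with "hand": the opening, from 0 (shut) to 1 (fully open); "translation": the shift along the world's x, y, z in mm, a list of three; "angular": the turn, a rotation vector about the world's x, y, z in rad, a list of three. In form: [{"hand": hand, "translation": [tx, ty, tz], "angular": [ax, ay, az]}, ...]. A call has 1 to 12 rows; each row is the pose to reach, as a shift and turn from the pose commanded when the call began; what a row does not reach only later rows make up. A row lasts 1/8 s, in which the tool goes at most 62.5 mm and 10.7 degrees, less where a joint would pass 70% of its speed; a pose out of reach is approached as far as the arm can. A call with a gripper value outside its range is refused whole. The fingers move at their own pace and stop on an object; "force" is the grip in N (left out, the last holds). Time passes only in rows, so rows that repeat a pose let the fingers close. It gives the time, the measured TCP pose, the force, the opening and the grip force at its end, in the units of the state.
- bot.get_obs(): the state, without advancing time (a new reading comes with each control period).
- bot.read_camera(name): name is "side" or "top"; returns the picture (400x640x3 uint8, red, green, blue); there is no depth.
- bot.camera_model(name): a dict with "fx", "fy", "cx", "cy" (pixels), "view" (4x4, takes a point from world to camera coordinates). Camera axes: x right, y up, looking along -z (the intrinsics and any distortion apply to the point x, -y, -z); pixel columns grow to the right and rows downward; lengths in m; the calibration is good to about 2 mm. A picture is of the moment at which its call begins. camera_model takes no time and is no camera call.
- bot.hand_in(): hands the job in; it is judged then, once.
Trained networks look in the newest picture that a camera, given by its name, has taken for a name from the list of things; names that differ only in an ending like _2 or _b are one class to them, and where a whole thing is asked for, a point or a joint stands for the part that bears it (a point fixed in the world has none). Each returns a list of dicts, best first, with "score" (0 to 1); they miss things now and then, are a little off and sometimes report something else, mostly with a low value. They report only what shows in the picture. A call takes as long as a camera call. They do not tell look-alikes from the thing itself.
- bot.find_in(camera, query): "position" ([column, row] in pixels, amid what is visible of it).
- bot.outline_of(camera, query): "pixels" (400x640 bool, what is visible of it) and "position" ([column, row] in pixels, amid what is visible of it).
The state is a dict: "t": time; "q": joint angles; "joint_vel": joint speeds; "joint_torque": joint torques, N m; "eef_pos": TCP position; "tool_rot": TCP orientation; "contact_force": force on the tool from outside, world axes, zero at the start; "torque": the same for the moment, N m; "gripper_width": opening from 0.0 (shut) to 1.0 (fully open); "grasp_force": force on a finger pad.
Only numpy, scipy, OpenCV 4.12 (cv2) and the standard library are available. Lean on these libraries where they do the work, as an engineer would, in place of code of your own. Each camera call takes 0.05 s, during which the arm holds its last target. There are 200 camera calls.

## Task

Take the yellow stopper by its wooden knob out of the white rest, set its tapered plug into the mouth of the open brown soy jar, and press it straight down until both spring clips snap over its flange. Then keep pressing firmly, with about 8 N, so that the red seal ring stays squeezed, and finish like that, with the gripper still holding or pressing the stopper. Leave the other things on the table where they are.

Things in the scene. Friction and masses are not known exactly. Their poses are not given: they have to be found in the camera images.
- stopper: Yellow stopper of the soy jar, 86 mm tall, 0.12 kg, upright in the white rest. Origin: centre of its flange's underside, z up. Flange z 0 to 10 mm: radius 23 mm below, a cone to 28 mm at z 7, then straight. Wooden knob above: 26 mm across, z 10 to 60. White tapered plug below: radius 17 mm at z 0 to -4, 11 mm at its tip z -26.
- knob_grip (a point): Point on the stopper's axis, in the knob, 46 mm above the stopper's origin (14 mm below the knob's top): a good TCP height for the grasp. Fingertips must stay 12 mm or more above the flange's top to clear the jar's clips. Grip hard (about 40 N), so that the knob does not slip while pressing.
- rest_top (a point): Centre of the top of the white ceramic rest, a fixed round cup 34 mm tall and 64 mm across, with a hole 38 mm across in which the stopper's plug starts.
- jar_mouth (a point): Centre of the open brown soy jar's mouth, on top of its red seal ring when free, 121 mm above the table, z up; x and y turn with the caddy. Straight round hole, 38 mm across, 41 mm deep. The steel clips stand at x -31 and +31 mm, 14 mm wide, tops 16 mm above this point. Black steel tray round the jar: x +-60, y +50 to -160 mm, 22 mm high; it does not move.
- shut_jar (a point): Centre of the lid's top of the cream jar with a flat wooden lid beside the soy jar in the caddy (fixed, not used): 70 mm across, 90 mm tall, at y -100 mm from the soy jar's axis.
- clip_front (a joint): Angle of the sprung clip at x -31 mm of the mouth (rad): 0 closed, up to 0.08 while the flange passes, about 0 again when snapped. Barbs 49 mm apart, lower edge 11 mm above the mouth point. Resistance begins with the stopper's origin 11 to 12 mm above the mouth point, rises to 6 to 16 N, falls suddenly at 3 to 7 mm; the clips then draw it down to 1 mm.
- clip_back (a joint): The same for the clip at x +31 mm.
- seal (a joint): How far the red seal ring round the jar's mouth is squeezed down (m): 0 free, at most 0.004. It is a spring of 2.5 N per mm, so it tells how hard the stopper is pressed onto it; the flange meets it just after the clips have snapped.
- water_cup: Bystander: steel cup, 70 mm across, 78 mm tall; loose, origin under its centre.
- pepper_shaker: Bystander: amber pepper jar with steel cap, 44 mm across, 85 mm tall; loose, origin under its centre.
- phone: Bystander: phone lying flat, 150 x 73 x 9 mm; loose, origin under its centre.
- glasses_case: Bystander: dark grey spectacle case, 165 x 70 x 42 mm; loose, origin under its centre.
- eyeglasses: Bystander: black-framed eyeglasses, 140 x 115 x 42 mm, lying open; origin on the table under the bridge, temples towards +x.
- spoon: Bystander: steel spoon, 200 mm long; loose, origin under its centre.
Not all that is in view belongs to the job. What is meant by the stopper is not blue or purple, and is the smaller of those in its own colour.

How it is judged:
On the way, in this order (a step that is already met when the one before it is completed fails the run):
1. the gripper has lifted the stopper clear of its rest (z of stopper in the frame of rest_top above 0.03 m and contact force between the fingers and stopper above 1 N), for 0.2 s.
2. the stopper is in the jar's mouth, pressed down onto the seal, and both clips have snapped over its flange (z of stopper in the frame of jar_mouth below 0 m and horizontal distance between stopper and jar_mouth below 0.004 m and angle between stopper's own z axis and vertical below 0.1 rad and value of joint each of clip_front, clip_back below 0.035 rad), for 0.1 s.
At the end, for the whole second after the job is handed in: Stopper upright (0.1 rad), centred (4 mm) and down on the seal in the soy jar's mouth, both clips closed over its flange (under 0.035 rad), the seal squeezed by more than 1.5 mm (about 4 N or more), and the fingers still on the stopper with more than 2 N (all of step 2 and value of joint seal above 0.0015 m and contact force between the fingers and stopper above 2 N); the arm keeps its last pose, push and grip.
It fails at once if one of the other things on the table was moved by more than 30 mm (distance of any of water_cup, pepper_shaker, phone, glasses_case, eyeglasses, spoon from where it was at the start of the episode above 0.03 m).
It also fails if it takes over 54 s, if anything falls off the work surface, if the arm or the gripper's body presses on something with over 40 N, if the wrist force passes 120 N, or if a joint passes its speed limit or range.

## Working session

There is one attempt and no reset: what is moved stays moved. The work goes in short steps, Python scripts to look and compute and a tool call to move; the robot and the scene stay as the last step left them, time stands still between calls to the robot, and variables do not carry over. Pictures are saved under pics/ and viewed, at most 10 in all, crops included, and the job is handed in when it is done.

Besides the shell and the picture viewer there is one more tool, called after "Call:" by a JSON object that holds its "name" and its "arguments", one argument or row to a line. drive_tool: Moves the arm, as the interface text tells. Its arguments: {"type":"object","properties":{"commands":{"type":"array","items":{"type":"object","properties":{"hand":{"type":"number"},"translation":{"type":"array","items":{"type":"number"}},"angular":{"type":"array","items":{"type":"number"}}}}},"force":{"type":"number"}},"required":["commands"]}

```bash
mkdir -p pics
python3 - <<'E'
from station import bot
import cv2,numpy as np
for c in("side","top"):
    im=bot.read_camera(c); cv2.imwrite(f"pics/{c}0.png",im[:,:,::-1])
    m=bot.camera_model(c); print(c,{k:(np.round(v,4).tolist() if k=='view' else v) for k,v in m.items()})
    for q in("stopper","knob_grip","rest_top","jar_mouth","shut_jar","clip_front","clip_back"):
        print(q,[(np.round(d["position"]).tolist(),round(d["score"],2)) for d in bot.find_in(c,q)][:5])
o=bot.get_obs();print(o)
E
```

```text
side {'fx': 423.51497861144713, 'fy': 423.51497861144713, 'cx': 309.5090916502202, 'cy': 199.77803933381801, 'view': [[-0.8997, -0.436, 0.0199, 0.4854], [0.2406, -0.4574, 0.8561, -0.1886], [-0.3641, 0.7751, 0.5164, -1.2895], [0.0, 0.0, 0.0, 1.0]]}
stopper [([244.0, 235.0], 0.78), ([206.0, 238.0], 0.71), ([230.0, 219.0], 0.7), ([262.0, 213.0], 0.62)]
knob_grip [([261.0, 217.0], 0.93), ([239.0, 238.0], 0.75), ([223.0, 216.0], 0.68), ([208.0, 236.0], 0.63)]
rest_top [([242.0, 248.0], 0.76), ([320.0, 203.0], 0.37)]
jar_mouth [([318.0, 203.0], 0.57)]
shut_jar [([319.0, 205.0], 0.71)]
clip_front [([281.0, 256.0], 0.74)]
clip_back []
top {'fx': 418.8194119983866, 'fy': 418.8194119983866, 'cx': 325.4291442716865, 'cy': 195.30993521413023, 'view': [[0.009, -0.9998, 0.0155, 0.0339], [0.9823, 0.0118, 0.1869, -0.547], [-0.1871, 0.0135, 0.9823, -1.1687], [0.0, 0.0, 0.0, 1.0]]}
stopper [([252.0, 165.0], 0.76), ([276.0, 132.0], 0.71), ([293.0, 163.0], 0.58), ([239.0, 132.0], 0.58)]
knob_grip [([276.0, 130.0], 0.9), ([294.0, 160.0], 0.84), ([238.0, 132.0], 0.81), ([251.0, 163.0], 0.54)]
rest_top [([
[... 157 characters left out ...]
ray([-1.44406658,  0.47697433,  0.02244265,  1.55539376, -0.01151911,
        1.10933041, -0.08309445]), 'joint_vel': array([ 0.00058495, -0.00102532, -0.00093431,  0.00061977,  0.00118184,
        0.00111307,  0.00033878]), 'joint_torque': array([ 6.65875427e-05, -5.96262038e+01,  1.60623137e+00, -2.81544256e+01,
        1.24600579e-02,  1.31078068e-03,  1.04673049e-06]), 'eef_pos': array([0.1570744 , 0.65648186, 0.2500286 ]), 'tool_rot': array([-5.45108473e-06,  1.17176008e-01,  9.93111164e-01,  1.18259087e-05]), 'contact_force': array([-0.23918097,  0.50625377, -0.63225592]), 'torque': array([ 0.04397341,  0.02005425, -0.00475105]), 'grasp_force': 0.0, 'gripper_width': 0.9942877200815348}
```

View pics/side0.png

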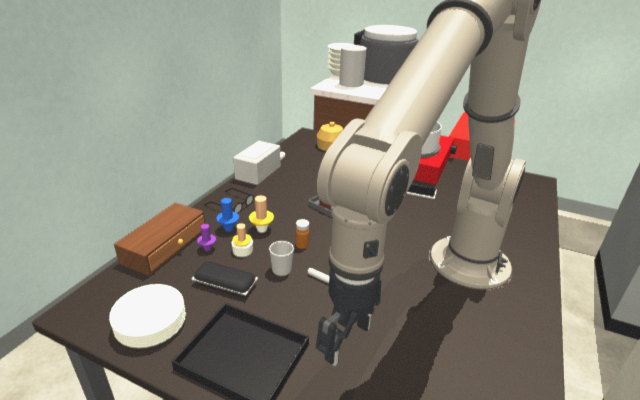

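View pics/top0.png

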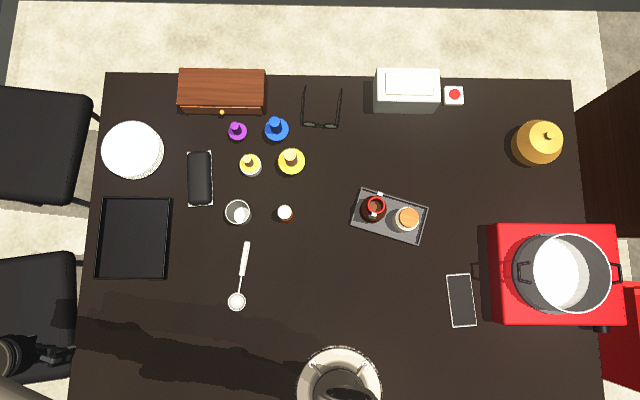

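Candidates for the stopper: yellow at top (251,165) / side (242,240), and yellow at top (291,161) / side (261,215). The blue and purple ones at top (276,129) and (237,131) are excluded. The smaller yellow one is at top (251,165), standing in a white rest. The soy jar is at top (374,207), and the arm hides it in the side view.

```bash
cat > h.py <<'E'
from station import bot
import cv2,numpy as np
def ray(c,px):
    m=bot.camera_model(c);V=m["view"];R=V[:3,:3]
    d=R.T@np.array([(px[0]-m["cx"])/m["fx"],-(px[1]-m["cy"])/m["fy"],-1]);return -R.T@V[:3,3],d
def at_z(c,px,z):
    o,d=ray(c,px);return o+d*(z-o[2])/d[2]
def proj(c,p):
    m=bot.camera_model(c);x=m["view"][:3,:3]@p+m["view"][:3,3]
    return np.array([m["cx"]+m["fx"]*x[0]/-x[2],m["cy"]-m["fy"]*x[1]/-x[2]])
def tri(a,b):
    (o1,d1),(o2,d2)=ray("top",a),ray("side",b)
    A=np.stack([d1,-d2],1);s=np.linalg.lstsq(A,o2-o1,rcond=None)[0]
    p,q=o1+s[0]*d1,o2+s[1]*d2;return (p+q)/2,np.linalg.norm(p-q)
def crop(im,x,y,w,h,k): return cv2.resize(im[y:y+h,x:x+w],None,fx=k,fy=k,interpolation=cv2.INTER_CUBIC)
E
python3 - <<'E'
from h import *
t=bot.read_camera("top");s=bot.read_camera("side")
a=crop(t,230,110,85,75,4);b=crop(t,345,180,90,75,4);c=crop(s,190,190,90,75,4)
H=[cv2.copyMakeBorder(i,0,0,0,400-i.shape[1],cv2.BORDER_CONSTANT) for i in(a,b,c)]
cv2.imwrite("pics/crop.png",np.vstack([np.hstack(H[:2]),np.hstack([H[2],H[2]*0])])[:,:,::-1])
for cam in("top","side"):
    for q in("stopper","knob_grip","rest_top","jar_mouth"):
        for d in bot.outline_of(cam,q):
            ys,xs=np.nonzero(d["pixels"]);
            if len(xs): print(cam,q,round(d["score"],2),np.round(d["position"],1),"bb",xs.min(),xs.max(),ys.min(),ys.max(),"n",len(xs))
E
```

```text
top stopper 0.86 [293.5 160. ] bb 278 304 149 174 n 565
top stopper 0.77 [277.9 130.8] bb 265 287 117 140 n 444
top stopper 0.69 [252.2 165.2] bb 240 257 155 172 n 240
top stopper 0.69 [238.5 131.4] bb 228 246 122 140 n 274
top knob_grip 0.94 [296.  158.8] bb 278 304 149 174 n 561
top knob_grip 0.92 [275.2 130.9] bb 265 288 117 140 n 443
top knob_grip 0.8 [238.4 129.4] bb 230 245 123 139 n 225
top knob_grip 0.76 [251.9 161.3] bb 240 258 155 172 n 268
top rest_top 0.46 [254.7 173.8] bb 246 261 165 176 n 90
top jar_mouth 0.88 [390.  215.9] bb 350 429 188 245 n 2967
side stopper 0.98 [228.5 218.4] bb 216 238 197 230 n 482
side stopper 0.85 [262.9 214.7] bb 249 273 195 232 n 552
side stopper 0.66 [303.3 232.8] bb 295 308 219 247 n 355
side stopper 0.63 [205.7 238.9] bb 197 215 224 250 n 307
side stopper 0.53 [240.6 234.1] bb 233 249 224 245 n 230
side knob_grip 0.87 [209.1 238. ] bb 197 214 224 250 n 303
side knob_grip 0.76 [221.2 212.7] bb 217 238 198 231 n 470
side knob_grip 0.73 [262.2 214.4] bb 250 274 195 231 n 559
side knob_grip 0.63 [241.8 238.1] bb 234 250 224 245 n 232
side knob_grip 0.62 [227.5 278.1] bb 193 256 262 296 n 1413
side knob_grip 0.16 [240.5 249. ] bb 232 252 241 256 n 220
side rest_top 0.76 [241.7 248.7] bb 232 252 243 256 n 224
side jar_mouth 0.65 [320.8 204.1] bb 308 331 195 215 n 267
```

View pics/crop.png

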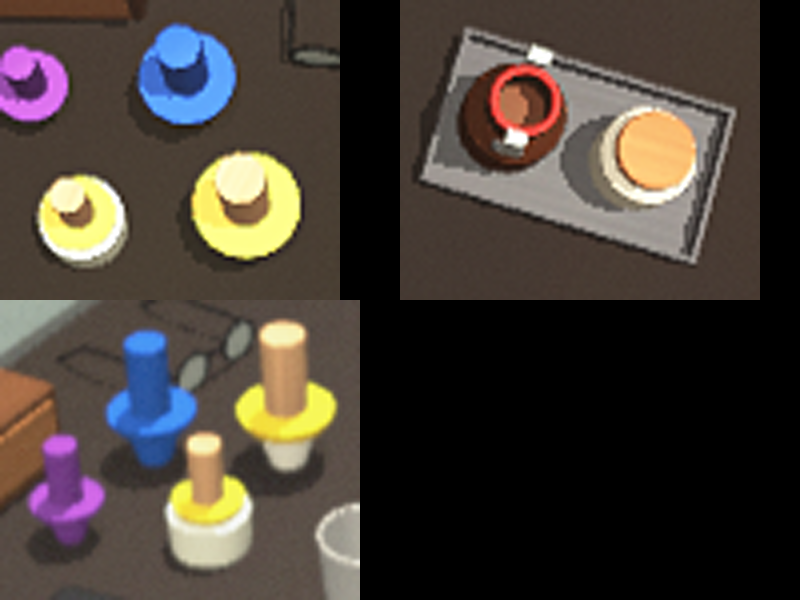

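The crops confirm the choice. The small yellow stopper sits in the white rest, with its knob top at top ≈ (247.5,159) and side ≈ (241,225.5). The red ring is at top ≈ (376,205.5), with its clips at (380,194) and (374,214.5).

```bash
cat >> h.py <<'E'
def ell(mask,x0,y0,x1,y1,hull=True):
    k=8;m=np.zeros_like(mask);m[y0:y1,x0:x1]=mask[y0:y1,x0:x1]
    cs=max(cv2.findContours(m,cv2.RETR_EXTERNAL,cv2.CHAIN_APPROX_NONE)[0],key=cv2.contourArea)
    return cv2.fitEllipse(cv2.convexHull(cs) if hull else cs)
E
python3 - <<'E'
from h import *
np.set_printoptions(precision=4,suppress=True)
t=bot.read_camera("top");s=bot.read_camera("side")
H=cv2.cvtColor(t,cv2.COLOR_RGB2HSV);S=cv2.cvtColor(s,cv2.COLOR_RGB2HSV)
red=(((H[...,0]<6)|(H[...,0]>174))&(H[...,1]>150)&(H[...,2]>170)).astype(np.uint8)
e=ell(red,360,185,395,225);print("ring",e,at_z("top",e[0],.121), "mm/px",1e3*(1.17-.121)/419)
yel=lambda H:((H[...,0]>21)&(H[...,0]<35)&(H[...,1]>90)&(H[...,2]>120)).astype(np.uint8)
e=ell(yel(H),236,148,264,180);print("flange top",e,at_z("top",e[0],.042))
e2=ell(yel(S),228,230,256,262);print("flange side",e2,at_z("side",e2[0],.042))
w=(H[...,0]>8)&(H[...,0]<28)&(H[...,1]<130)&(H[...,2]>185)
ys,xs=np.nonzero(w[150:166,238:256]);kt=[xs.mean()+238,ys.mean()+150];print("knob top",kt,len(xs),at_z("top",kt,.094))
print("by crop",at_z("top",(247.1,158.7),.094),at_z("side",(240.9,225.2),.094),tri((247.1,158.7),(240.9,225.2)))
clips=[((380,193.7)),((374,214.5))]
a,b=[at_z("top",np.array(c)-.4,.137) for c in clips];print("clips",a,b,(a+b)/2,np.linalg.norm(a-b),np.degrees(np.arctan2((a-b)[1],(a-b)[0])))
lid=at_z("top",(345+(657-400)/4,180+150/4),.09);print("lid",lid)
E
```

```text
ring ((375.92156982421875, 204.64093017578125), (16.858680725097656, 17.718547821044922), 128.84156799316406) [ 0.509  -0.0978  0.121 ] mm/px 2.503579952267303
flange top ((248.98316955566406, 162.7298126220703), (17.831621170043945, 18.322851181030273), 73.13919830322266) [0.6442 0.2676 0.042 ]
flange side ((241.4859161376953, 238.96905517578125), (12.921541213989258, 19.104101181030273), 84.56298065185547) [0.6426 0.2664 0.042 ]
knob top [np.float64(245.96774193548387), np.float64(158.6451612903226)] 31 [0.6421 0.2676 0.094 ]
by crop [0.642  0.2643 0.094 ] [0.6405 0.2669 0.094 ] (array([0.6423, 0.2646, 0.0921]), np.float64(0.0003544886547219127))
clips [ 0.5376 -0.1061  0.137 ] [ 0.4805 -0.089   0.137 ] [ 0.5091 -0.0976  0.137 ] 0.05962795263758008 -16.58372272422829
lid [ 0.4788 -0.1951  0.09  ]
```

Both views agree: stopper at (0.642, 0.2665), jar mouth at (0.509, -0.098), caddy yaw about -16.6°. The tool's closing direction is already along the jar's y axis, so no turn is needed.

Call:
{"name": "drive_tool", "arguments": {
  "commands": [
    {"hand":0.6,"translation":[485,-390,0],"angular":[0,0,0]},
    {"hand":0.6,"translation":[485,-390,0],"angular":[0,0,0]},
    {"hand":0.6,"translation":[485,-390,0],"angular":[0,0,0]},
    {"hand":0.6,"translation":[485,-390,0],"angular":[0,0,0]},
    {"hand":0.6,"translation":[485,-390,0],"angular":[0,0,0]},
    {"hand":0.6,"translation":[485,-390,0],"angular":[0,0,0]},
    {"hand":0.6,"translation":[485,-390,0],"angular":[0,0,0]},
    {"hand":0.6,"translation":[485,-390,0],"angular":[0,0,0]},
    {"hand":0.6,"translation":[485,-390,0],"angular":[0,0,0]},
    {"hand":0.6,"translation":[485,-390,0],"angular":[0,0,0]},
    {"hand":0.6,"translation":[485,-390,-100],"angular":[0,0,0]},
    {"hand":0.6,"translation":[485,-390,-100],"angular":[0,0,0]}
  ],
  "force": 40
}}

```text
t: 2.9
eef_pos: [0.6417, 0.2651, 0.1473]
tool_rot: [-0.001, 0.118, 0.993, -0.001]
contact_force: [-0.5, 0.7, -0.7]
gripper_width: 0.6
grasp_force: 0.0
```

Call:
{"name": "drive_tool", "arguments": {
  "commands": [
    {"hand":0.6,"translation":[0,0,0],"angular":[0,0,0]},
    {"hand":0.6,"translation":[0,0,0],"angular":[0,0,0]},
    {"hand":0.6,"translation":[0,0,0],"angular":[0,0,0]}
  ]
}}

```text
t: 3.28
eef_pos: [0.6434, 0.2672, 0.1526]
tool_rot: [0.002, 0.117, 0.993, 0.001]
contact_force: [0.3, 0.8, 0.5]
gripper_width: 0.603
grasp_force: 0.0
```

Run:
```python
from h import *
np.set_printoptions(precision=4,suppress=True)
o=bot.get_obs();print(o["t"],o["eef_pos"],o["tool_rot"],o["gripper_width"],o["contact_force"])
t=bot.read_camera("top");s=bot.read_camera("side")
p=proj("side",o["eef_pos"]);print(p,proj("top",o["eef_pos"]))
a=crop(t,205,110,100,90,4);b=crop(s,190,170,100,90,4)
for im,(x0,y0),c in((a,(205,110),"top"),(b,(190,170),"side")):
    for z in(.08,.15):
        q=(proj(c,np.array([.642,.2665,z]))-(x0,y0)+.5)*4;cv2.circle(im,tuple(int(v) for v in q),3,(255,0,255),-1)
cv2.imwrite("pics/pre.png",np.hstack([a,b])[:,:,::-1])
# clear side view of jar?
c=crop(s,250,160,140,110,4);cv2.imwrite("pics/jarside.png",c[:,:,::-1])
```

```text
3.275 [0.6434 0.2672 0.1526] [0.0017 0.1171 0.9931 0.0011] 0.6030079930220446 [0.2801 0.7714 0.467 ]
[238.7235 208.4406] [242.4259 152.2859]
```

View pics/pre.png

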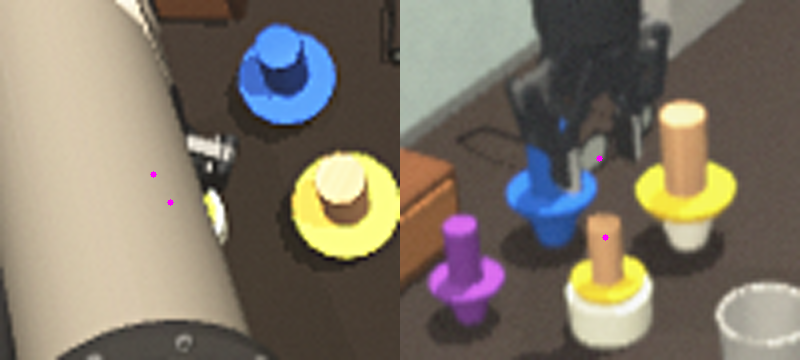

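View pics/jarside.png

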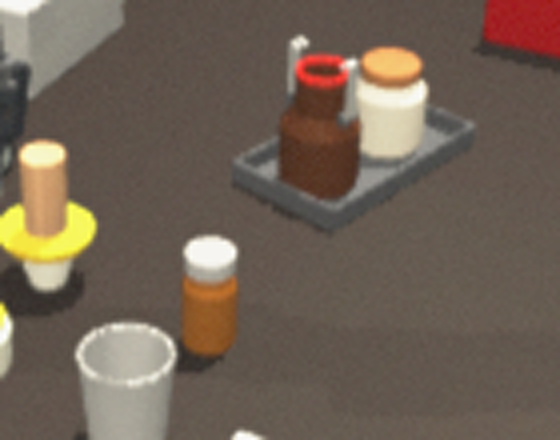

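The fingers are centred over the small yellow knob (magenta points at side (241,229) fall on the knob). The jar is now visible in the side view, with its ring at about (330,178). I'll descend, grip and lift.

Call:
{"name": "drive_tool", "arguments": {
  "commands": [
    {"hand":0.6,"translation":[0,0,-35],"angular":[0,0,0]},
    {"hand":0.6,"translation":[0,0,-60],"angular":[0,0,0]},
    {"hand":0.6,"translation":[0,0,-70],"angular":[0,0,0]},
    {"hand":0.6,"translation":[0,0,-70],"angular":[0,0,0]},
    {"hand":0.6,"translation":[0,0,-70],"angular":[0,0,0]},
    {"hand":0.2,"translation":[0,0,-70],"angular":[0,0,0]},
    {"hand":0.0,"translation":[0,0,-70],"angular":[0,0,0]},
    {"hand":0.0,"translation":[0,0,-70],"angular":[0,0,0]},
    {"hand":0.0,"translation":[0,0,-70],"angular":[0,0,0]},
    {"hand":0.0,"translation":[0,0,-70],"angular":[0,0,0]},
    {"hand":0.0,"translation":[0,0,-70],"angular":[0,0,0]}
  ],
  "force": 40
}}

```text
t: 4.75
eef_pos: [0.6426, 0.2668, 0.0811]
tool_rot: [0.001, 0.117, 0.993, 0.0]
contact_force: [-0.8, -0.3, 6.1]
gripper_width: 0.285
grasp_force: 39.1
```

Run:
```python
from h import *
np.set_printoptions(precision=4,suppress=True)
o=bot.get_obs();print(o["t"],o["eef_pos"],o["gripper_width"],o["contact_force"],o["grasp_force"])
for i in range(2):
    t=bot.read_camera("top");s=bot.read_camera("side")
    for c,im,b in(("top",t,(360,185,395,225)),("side",s,(318,168,345,188))):
        H=cv2.cvtColor(im,cv2.COLOR_RGB2HSV)
        red=(((H[...,0]<6)|(H[...,0]>174))&(H[...,1]>150)&(H[...,2]>150)).astype(np.uint8)
        try: e=ell(red,*b);print(c,e,at_z(c,e[0],.121))
        except Exception as x: print(c,x)
```

```text
4.75 [0.6426 0.2668 0.0811] 0.28477041797452923 [-0.7571 -0.259   6.1307] 39.05446171760559
top ((375.92803955078125, 204.680419921875), (17.11448860168457, 17.795001983642578), 116.7004165649414) [ 0.5089 -0.0978  0.121 ]
side ((329.9708251953125, 177.28211975097656), (8.239656448364258, 12.761492729187012), 91.62096405029297) [ 0.5069 -0.0914  0.121 ]
top ((375.92803955078125, 204.680419921875), (17.11448860168457, 17.795001983642578), 116.7004165649414) [ 0.5089 -0.0978  0.121 ]
side ((329.9810791015625, 177.40821838378906), (8.738688468933105, 12.580583572387695), 92.72900390625) [ 0.5065 -0.0905  0.121 ]
```

Call:
{"name": "drive_tool", "arguments": {
  "commands": [
    {"hand":0.0,"translation":[0,0,25],"angular":[0,0,0]},
    {"hand":0.0,"translation":[0,0,65],"angular":[0,0,0]},
    {"hand":0.0,"translation":[0,0,120],"angular":[0,0,0]},
    {"hand":0.0,"translation":[0,0,170],"angular":[0,0,0]},
    {"hand":0.0,"translation":[-10,-27,170],"angular":[0,0,0]},
    {"hand":0.0,"translation":[-27,-74,170],"angular":[0,0,0]},
    {"hand":0.0,"translation":[-47,-129,170],"angular":[0,0,0]},
    {"hand":0.0,"translation":[-67,-184,170],"angular":[0,0,0]},
    {"hand":0.0,"translation":[-87,-239,170],"angular":[0,0,0]},
    {"hand":0.0,"translation":[-107,-294,170],"angular":[0,0,0]},
    {"hand":0.0,"translation":[-123,-337,170],"angular":[0,0,0]},
    {"hand":0.0,"translation":[-133,-364,170],"angular":[0,0,0]}
  ]
}}

```text
t: 6.45
eef_pos: [0.5075, -0.1001, 0.2499]
tool_rot: [-0.0, 0.119, 0.993, -0.0]
contact_force: [0.3, 0.0, -1.5]
gripper_width: 0.293
grasp_force: 39.7
```

Call:
{"name": "drive_tool", "arguments": {
  "commands": [
    {"hand":0.0,"translation":[0,0,-20],"angular":[0,0,0]},
    {"hand":0.0,"translation":[0,0,-30],"angular":[0,0,0]},
    {"hand":0.0,"translation":[0,0,-30],"angular":[0,0,0]},
    {"hand":0.0,"translation":[0,0,-30],"angular":[0,0,0]},
    {"hand":0.0,"translation":[0,0,-30],"angular":[0,0,0]}
  ]
}}

```text
t: 7.08
eef_pos: [0.5095, -0.0972, 0.2205]
tool_rot: [0.0, 0.117, 0.993, 0.0]
contact_force: [-0.6, -0.4, -1.4]
gripper_width: 0.295
grasp_force: 39.7
```

Run:
```python
from h import *
np.set_printoptions(precision=4,suppress=True)
o=bot.get_obs();print(o["t"],o["eef_pos"],o["tool_rot"],o["gripper_width"],o["contact_force"],o["grasp_force"])
t=bot.read_camera("top");s=bot.read_camera("side")
a=crop(t,340,160,65,70,6);b=crop(s,295,125,65,80,6)
b=b[:420]
def dot(im,x0,y0,c,p,col):
    q=(proj(c,np.array(p))-(x0,y0)+.5)*6;cv2.circle(im,tuple(int(v) for v in q),2,col,-1)
for z in (.121,.137,.150,.174,.22):
    dot(a,340,160,"top",[.509,-.0978,z],(255,0,255));dot(b,295,125,"side",[.509,-.0978,z],(255,0,255))
cv2.imwrite("pics/hover.png",np.hstack([a,b])[:,:,::-1])
```

```text
7.075 [ 0.5095 -0.0972  0.2205] [0.0004 0.1168 0.9932 0.0001] 0.2947568681610224 [-0.6462 -0.4091 -1.4497] 39.74471926689148
```

View pics/hover.png

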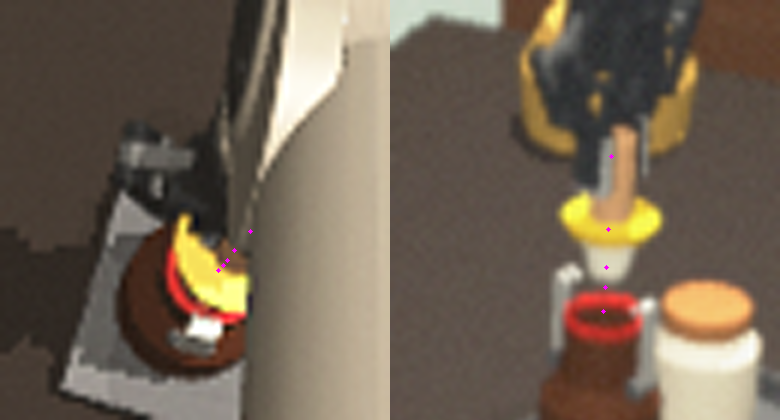

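The stopper hangs over the jar: flange at side ≈ (397,161), plug tip just above the mouth, and the ring at the predicted (395.5,177) in crop-scaled coordinates. I'll check tilt and lateral offset numerically.

Run:
```python
from h import *
np.set_printoptions(precision=4,suppress=True)
s=bot.read_camera("side");S=cv2.cvtColor(s,cv2.COLOR_RGB2HSV)
o=bot.get_obs()["eef_pos"];print(o)
x0,x1=295+(550-390)//6,295+(680-390)//6
y=((S[...,0]>21)&(S[...,0]<35)&(S[...,1]>140)&(S[...,2]>120)).astype(np.uint8)
e=ell(y,x0,155,x1,170);print("flange",e, "pred",proj("side",o-[0,0,.038]),at_z("side",e[0],o[2]-.038))
# predicted ellipse angle for level flange
a=np.linspace(0,2*np.pi,60);P=np.float32([proj("side",o+[.028*np.cos(t),.028*np.sin(t),-.039]) for t in a]);print("pred ell",cv2.fitEllipse(P))
P=np.float32([proj("side",np.array([.509+.021*np.cos(t),-.0978+.021*np.sin(t),.121])) for t in a]);print("pred ring",cv2.fitEllipse(P))
red=(((S[...,0]<8)|(S[...,0]>172))&(S[...,1]>140)&(S[...,2]>110)).astype(np.uint8)
e=ell(red,x0,170,x1,185);print("ring",e)
for r in range(143,174):
    row=s[r,x0:x1].astype(int)
    k=(S[r,x0:x1,0]>5)&(S[r,x0:x1,0]<22)&(row[:,0]>160); w=(row.min(1)>115)
    f=lambda m:(round(np.nonzero(m)[0].mean()+x0,1),m.sum(),np.nonzero(m)[0].min()+x0,np.nonzero(m)[0].max()+x0) if m.any() else None
    z=.1; print(r,"knob" if r<161 else "white",f(k) if r<161 else f(w))
for dz in (.01,0,-.02,-.036,-.046,-.05,-.072): print(dz,proj("side",o+[0,0,dz]))
```

```text
[ 0.5093 -0.0974  0.2203]
flange ((331.31781005859375, 161.03933715820312), (8.89469051361084, 16.53791046142578), 94.14016723632812) pred [330.8325 160.6435] [ 0.5065 -0.0953  0.1823]
pred ell ((330.82330322265625, 160.96495056152344), (7.1057844161987305, 16.29953956604004), 92.60435485839844)
pred ring ((330.1458435058594, 176.4187774658203), (5.590390682220459, 11.966331481933594), 92.72283172607422)
ring ((330.1563720703125, 177.4039306640625), (9.611281394958496, 12.732858657836914), 88.9931640625)
143 knob (np.float64(340.5), np.int64(2), np.int64(340), np.int64(341))
144 knob (np.float64(340.5), np.int64(2), np.int64(340), np.int64(341))
145 knob (np.float64(340.0), np.int64(3), np.int64(339), np.int64(341))
146 knob (np.float64(338.2), np.int64(5), np.int64(333), np.int64(341))
147 knob (np.float64(333.7), np.int64(6), np.int64(321), np.int64(340))
148 knob (np.float64(331.2), np.int64(8), np.int64(322), np.int64(340))
149 knob (np.float64(329.8), np.int64(5), np.int64(323), np.int64(335))
150 knob (np.float64(333.5), np.int64(4), np.int64(332), np.int64(335))
151 knob (np.f
[... 846 characters left out ...]
4(335))
167 white (np.float64(331.5), np.int64(8), np.int64(328), np.int64(335))
168 white (np.float64(331.0), np.int64(7), np.int64(328), np.int64(334))
169 white (np.float64(329.6), np.int64(9), np.int64(324), np.int64(334))
170 white (np.float64(328.6), np.int64(11), np.int64(323), np.int64(334))
171 white (np.float64(327.5), np.int64(10), np.int64(322), np.int64(333))
172 white (np.float64(323.0), np.int64(3), np.int64(322), np.int64(324))
173 white (np.float64(323.0), np.int64(3), np.int64(322), np.int64(324))
0.01 [331.4843 147.808 ]
0 [331.3467 150.5186]
-0.02 [331.0743 155.8817]
-0.036 [330.8592 160.1174]
-0.046 [330.726  162.7404]
-0.05 [330.673  163.7844]
-0.072 [330.384  169.4742]
```

Flange level, offset about 1 mm. Insert gently and watch the lateral force.

Call:
{"name": "drive_tool", "arguments": {
  "commands": [
    {"hand":0.0,"translation":[0,0,-12],"angular":[0,0,0]},
    {"hand":0.0,"translation":[0,0,-22],"angular":[0,0,0]},
    {"hand":0.0,"translation":[0,0,-32],"angular":[0,0,0]},
    {"hand":0.0,"translation":[0,0,-38],"angular":[0,0,0]},
    {"hand":0.0,"translation":[0,0,-38],"angular":[0,0,0]},
    {"hand":0.0,"translation":[0,0,-38],"angular":[0,0,0]}
  ]
}}

```text
t: 7.98
eef_pos: [0.5092, -0.0976, 0.1822]
tool_rot: [0.0, 0.117, 0.993, 0.0]
contact_force: [0.6, 0.6, -1.6]
gripper_width: 0.29
grasp_force: 39.7
```

Call:
{"name": "drive_tool", "arguments": {
  "commands": [
    {"hand":0.0,"translation":[0,0,-2],"angular":[0,0,0]},
    {"hand":0.0,"translation":[0,0,-3],"angular":[0,0,0]},
    {"hand":0.0,"translation":[0,0,-4],"angular":[0,0,0]},
    {"hand":0.0,"translation":[0,0,-4],"angular":[0,0,0]}
  ]
}}

```text
t: 8.48
eef_pos: [0.5095, -0.0975, 0.1785]
tool_rot: [0.001, 0.117, 0.993, 0.0]
contact_force: [0.1, -1.0, 4.2]
gripper_width: 0.291
grasp_force: 40.1
```

Resistance begins at origin ≈ +11.5 mm, as expected. Press on.

Call:
{"name": "drive_tool", "arguments": {
  "commands": [
    {"hand":0.0,"translation":[0,0,-1],"angular":[0,0,0]},
    {"hand":0.0,"translation":[0,0,-2],"angular":[0,0,0]},
    {"hand":0.0,"translation":[0,0,-3],"angular":[0,0,0]},
    {"hand":0.0,"translation":[0,0,-3],"angular":[0,0,0]}
  ]
}}

```text
t: 8.98
eef_pos: [0.5099, -0.0976, 0.1761]
tool_rot: [0.001, 0.117, 0.993, 0.0]
contact_force: [-1.9, 0.5, 9.0]
gripper_width: 0.296
grasp_force: 40.7
```

Call:
{"name": "drive_tool", "arguments": {
  "commands": [
    {"hand":0.0,"translation":[0,0,-1],"angular":[0,0,0]},
    {"hand":0.0,"translation":[0,0,-2],"angular":[0,0,0]},
    {"hand":0.0,"translation":[0,0,-3],"angular":[0,0,0]},
    {"hand":0.0,"translation":[0,0,-3],"angular":[0,0,0]}
  ]
}}

```text
t: 9.48
eef_pos: [0.5091, -0.0975, 0.1719]
tool_rot: [0.0, 0.117, 0.993, -0.0]
contact_force: [0.6, -0.1, 2.5]
gripper_width: 0.296
grasp_force: 40.2
```

The force has fallen, so the clips have likely snapped. Next, down onto the seal.

Call:
{"name": "drive_tool", "arguments": {
  "commands": [
    {"hand":0.0,"translation":[0,0,-1],"angular":[0,0,0]},
    {"hand":0.0,"translation":[0,0,-2],"angular":[0,0,0]},
    {"hand":0.0,"translation":[0,0,-3],"angular":[0,0,0]},
    {"hand":0.0,"translation":[0,0,-4],"angular":[0,0,0]},
    {"hand":0.0,"translation":[0,0,-4],"angular":[0,0,0]}
  ]
}}

```text
t: 10.1
eef_pos: [0.509, -0.0975, 0.168]
tool_rot: [-0.0, 0.117, 0.993, 0.0]
contact_force: [-0.6, 0.6, -1.1]
gripper_width: 0.295
grasp_force: 39.8
```

Call:
{"name": "drive_tool", "arguments": {
  "commands": [
    {"hand":0.0,"translation":[0,0,-1],"angular":[0,0,0]},
    {"hand":0.0,"translation":[0,0,-2],"angular":[0,0,0]},
    {"hand":0.0,"translation":[0,0,-2],"angular":[0,0,0]},
    {"hand":0.0,"translation":[0,0,-2],"angular":[0,0,0]}
  ]
}}

```text
t: 10.6
eef_pos: [0.5091, -0.0975, 0.1662]
tool_rot: [0.0, 0.117, 0.993, 0.0]
contact_force: [-0.9, -0.2, 3.5]
gripper_width: 0.288
grasp_force: 40.4
```

Call:
{"name": "drive_tool", "arguments": {
  "commands": [
    {"hand":0.0,"translation":[0,0,-0.7],"angular":[0,0,0]},
    {"hand":0.0,"translation":[0,0,-1.3],"angular":[0,0,0]},
    {"hand":0.0,"translation":[0,0,-1.3],"angular":[0,0,0]},
    {"hand":0.0,"translation":[0,0,-1.3],"angular":[0,0,0]}
  ]
}}

```text
t: 11.1
eef_pos: [0.5091, -0.0975, 0.165]
tool_rot: [0.0, 0.117, 0.993, 0.0]
contact_force: [-2.3, 1.3, 6.3]
gripper_width: 0.292
grasp_force: 40.7
```

Run:
```python
from h import *
np.set_printoptions(precision=4,suppress=True)
for i in range(4):
    s=bot.read_camera("side");o=bot.get_obs();print(o["t"],o["eef_pos"],o["contact_force"],o["torque"],o["grasp_force"])
cv2.imwrite("pics/end.png",crop(s,290,125,90,80,6)[:,:,::-1])
```

```text
11.15 [ 0.5091 -0.0975  0.165 ] [-1.8431  0.9927  5.1381] [-0.0138  0.5127 -0.0305] 40.744396448135376
11.2 [ 0.5091 -0.0975  0.165 ] [-1.9444  0.6691  5.3889] [-0.0339  0.4739 -0.011 ] 40.74405491352081
11.25 [ 0.5092 -0.0975  0.165 ] [-1.5249  0.0515  6.3391] [ 0.0504  0.4756 -0.0175] 40.74410140514374
11.3 [ 0.5092 -0.0975  0.165 ] [-2.0561  0.6174  6.3539] [-0.0238  0.4658  0.0113] 40.74329853057861
```

View pics/end.png

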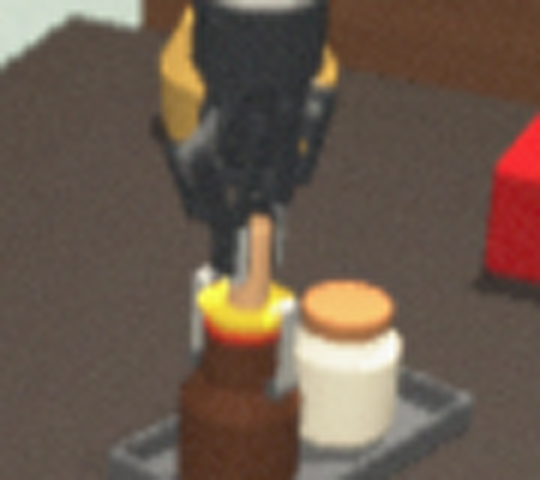

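The flange is seated inside the clips on the red ring, upright, at about 7 N. I'll add a small push to reach about 8 N, then hand in.

Call:
{"name": "drive_tool", "arguments": {
  "commands": [
    {"hand":0.0,"translation":[0,0,-0.4],"angular":[0,0,0]},
    {"hand":0.0,"translation":[0,0,-0.4],"angular":[0,0,0]},
    {"hand":0.0,"translation":[0,0,-0.4],"angular":[0,0,0]}
  ]
}}

```text
t: 11.68
eef_pos: [0.5092, -0.0975, 0.1647]
tool_rot: [0.0, 0.117, 0.993, 0.0]
contact_force: [-2.8, 0.0, 6.7]
gripper_width: 0.291
grasp_force: 40.8
```

```bash
python3 -c "
from station import bot
print(bot.get_obs()['contact_force'],bot.hand_in())"
```

```text
the job is handed in; nothing more can be done
[-2.75956385  0.01354264  6.71340133] None
```

I handed the job in at about 11.7 s with the stopper in the soy jar's mouth, gripped at about 40 N and pressed onto the seal with about 8 N; the force drop and the last picture suggest both clips snapped, but no verdict came back.

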